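# Load two spacer collars into a pallet magazine and press them home

## Task

Load the collar magazine: while its lift plate is still up, thread the wide collar and then, on top of it, the slim collar over the post. Then press the loaded stack straight down until the lift plate is fully home at the bottom of the white well, let go, and leave the other things on the table where they are.

Things in the scene. Friction and masses are not known exactly. Their poses are not given: they have to be found in the camera images.
- post_top (a point): Top centre of the magazine's fixed steel post (24 mm diameter, last 10 mm tapered to 14 mm), 120 mm above the table; z up. The magazine is a fixed dark steel plate 170 x 170 x 12 mm carrying an upright white nylon tube (the well: outer 90 mm, inner 70 mm diameter, rim 74 mm above the table) with the post on its axis.
- lift_top (a point): Centre of the upper face of the lift plate, a dark flat disc of 67 mm diameter around the post inside the well. Collars rest on this face. It is 74 mm above the table (level with the well's rim) when fully up, 20 mm above the table when fully home.
- lift (a joint): How far the lift plate has been pushed down, m: 0 fully up, 0.054 fully home on its stop. It starts within 6 mm of fully up. Stiff friction, no spring: about 10 N downward moves it (less the weight of the collars), and it stays where it is left; the collars' weight alone does not move it.
- wide_center (a point): Centre (half-way up, on the bore axis) of the wide collar: plain aluminium ring, outer diameter 64 mm, bore 28 mm, height 22 mm, about 0.16 kg, lying flat on the table; z along the bore. Fully home its centre is 31 mm above the table.
- slim_center (a point): Centre (half-way up, on the bore axis) of the slim collar: plain aluminium ring, outer diameter 50 mm, bore 28 mm, height 34 mm, about 0.125 kg, standing with its bore upright on the table; z along the bore. Fully home on the wide collar its centre is 59 mm and its top 76 mm above the table, 2 mm above the well's rim; the post then stands 44 mm above its top, so press beside the post.
- puck: Solid white nylon disc without a hole, 60 mm diameter, 40 mm high; a bystander. Origin at its underside.
- spanner: Steel spanner 170 mm long lying flat; a bystander.
- bin: Open blue bin 110 x 150 x 60 mm; a bystander. Origin at its underside.
- jaw: Clamp jaw, dark steel block 50 x 70 mm with two cream pads, 50 mm high; a bystander. Origin at its underside.
- driver: Screwdriver 190 mm long lying flat; a bystander.
- jar: Grey jar with black cap, 60 mm diameter, 100 mm high; a bystander. Origin at its underside.
- cup: Grey cup, 76 mm across, 90 mm high; a bystander. Origin at its underside.
Things that resemble listed ones, but are neither listed nor needed, are in the scene too. What is shaped like the part that bears slim_center but turquoise is not meant.

How it is judged:
By the outcome, as a careful person would: the job done as asked, in the order asked, and still so for the second after the job is handed in, with the robot touching nothing.
It also fails if it takes over 64 s, if anything falls off the work surface, if the arm or the gripper's body presses on something with over 40 N, if the wrist force passes 120 N, or if a joint passes its speed limit or range.

## Robot

A 7-joint arm with a two-finger parallel gripper is mounted at the origin on the work surface. World frame = base frame: x ahead of the robot, y to its left, z up, the work surface at z = 0. Lengths are in mm, angles in rad, forces in N, time in s.
With the tool pointing down it reaches from about 400 to 875 mm from the base axis. Payload 6.5 kg.
Tool frame: the origin (TCP) lies at the very end of the fingers, on their centre line; the grasp point (between the pads) lies 19 mm behind it; y points along the fingers, x is the direction in which the jaws open and shut, and the axes are right-handed (so a half turn about y gives the same grasp; the last joint's range is limited). The gripper opens to 85 mm and grips with 20 to 120 N. Pads are 22 mm wide; open, the fingers measure 114 mm over their backs; the gripper's body (76 mm by 85 mm) begins 54 mm behind the grasp point. The pads swing forward as they close: fully open they stand 13 mm farther back than shut.
Start: joints at [-1.31, 0.536, -0.004, 1.538, 0.003, 1.067, -0.071], TCP at [208.654, 615.592, 231.29] pointing down, gripper open.
Joint ranges: [-2.7, 2.7], [-0.37, 2.16], [-1.27, 1.26], [0.24, 2.4], [-1.31, 4.45], [0.19, 1.91], [-2.76, 2.76]. Speed limits (rad/s): [2.39, 2.39, 3.14, 3.14, 3.14, 3.14, 3.14].

## Interface

Orientations are given as [roll, pitch, yaw] about the fixed x, y, z axes, in that order (R = Rz(yaw) Ry(pitch) Rx(roll)).
In Python, from rig import r, vision gives the robot as it stands. Calls block until the motion is done:
- r.move_to(position, orientation): joint-space move of the TCP to a pose.
- r.line_to(position, vel=150, orientation=None, max_force=None): straight line of the TCP; orientation=None keeps the orientation; vel is the mean speed in mm/s. With max_force (N) it stops when the force on the tool has changed by that much, and returns True; else False.
- r.set_joints(angles): joint-space move.
- r.command_gripper(opening, strength=None): finger opening in mm; strength is the grip in N (None keeps the last); returns when the fingers have stopped.
- r.hold(seconds).
- r.inverse_kinematics(position, orientation): joint angles nearest the present ones, or None.
- vision.snapshot(name): name is "scene" or "top" or "wrist"; returns the picture (420x560x3 uint8, blue, green, red); there is no depth.
- vision.calibration(name): a dict with "fx", "fy", "cx", "cy" (pixels), "R" (3x3) and "t" (3): a world point X has camera coordinates R X + t; the wrist camera has in their place "tool_from_camera" (4x4, takes a point from camera to tool coordinates, whose origin is the TCP and whose axes are the tool frame's). Camera axes: x right, y down, z forward; pixel columns grow to the right and rows downward; lengths in mm; the calibration is good to about 2 mm. The wrist camera is an equidistant fisheye: a pixel r from the principal point sees the ray r / f radians off the axis. A picture is of the moment at which its call begins: read the wrist's pose just before it. calibration takes no time and is no camera call.
A pose or a line that the arm cannot do raises r.MotionError and nothing moves.
- r.finish_job(): hands the job in, once; it reports no verdict.
Readings, each from a call of its own:
- r.get_t(): time.
- r.get_joints(): joint angles.
- r.get_qvel(): joint speeds.
- r.get_joint_efforts(): joint torques, N m.
- r.get_eef_pos(): TCP position.
- r.get_orientation(): TCP orientation.
- r.get_contact_force(): force on the tool from outside, world axes, zero at the start.
- r.get_moment(): the same for the moment, N m.
- r.get_width(): finger opening in mm.
Only numpy, scipy, OpenCV 4.12 (cv2) and the standard library are available. Lean on these libraries where they do the work, as an engineer would, in place of code of your own. Each camera call takes 0.05 s, during which the arm holds its last target.

## Working session

There is one attempt and no reset: what is moved stays moved. The work goes in short steps, each a Python script; the robot and the scene stay as the last script left them, time stands still between calls to the robot, and variables do not carry over. Pictures are saved under pics/ and viewed, and the job is handed in when it is done.

```bash
ls; mkdir -p pics
python3 - <<'E'
from rig import r, vision
import cv2
for n in ("scene","top","wrist"):
    cv2.imwrite(f"pics/{n}0.png", vision.snapshot(n))
    c=vision.calibration(n); print(n,c)
print(r.get_t(), r.get_eef_pos(), r.get_orientation())
E
```

```text
pics
scene {'fx': 463.1724288075844, 'fy': 463.1724288075844, 'cx': 275.3188479865956, 'cy': 209.04879981363948, 'R': array([[-0.06207185,  0.99795306,  0.01538762],
       [ 0.70652979,  0.05482467, -0.70555645],
       [-0.70495584, -0.03292338, -0.70848664]]), 't': array([  40.32660102, -335.91457906, 1671.3876138 ])}
top {'fx': 497.3918345197885, 'fy': 497.3918345197885, 'cx': 275.25674094767953, 'cy': 211.85401943080745, 'R': array([[ 0.00601588, -0.99995241, -0.00768013],
       [-0.9956799 , -0.00527818, -0.09270213],
       [ 0.09265718,  0.00820464, -0.99566427]]), 't': array([ -11.61147188,  549.9902411 , 1383.81503964])}
wrist {'fx': 325.19226210127806, 'fy': 325.19226210127806, 'cx': 284.7899925992397, 'cy': 216.94548421912884, 'tool_from_camera': array([[ 9.99999085e-01, -7.03047925e-04,  1.15533768e-03,
        -3.69439622e-01],
       [-1.31533046e-03, -3.06844865e-01,  9.51758635e-01,
        -1.41921389e+02],
       [-3.14622499e-04, -9.51759284e-01, -3.06845509e-01,
         7.71157860e+01],
       [ 0.00000000e+00,  0.00000000e+00,  0.00000000e+00,
         1.00000000e+00]])}
0.15 [208.54257853 615.12181606 230.61830028] [-1.57092493e+00  1.35040158e-03  1.24403007e+00]
```

View pics/scene0.png

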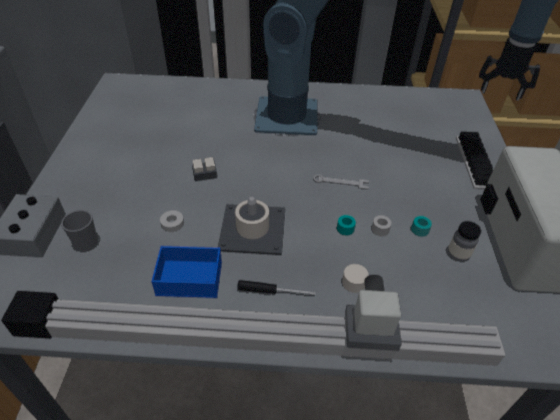

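View pics/top0.png

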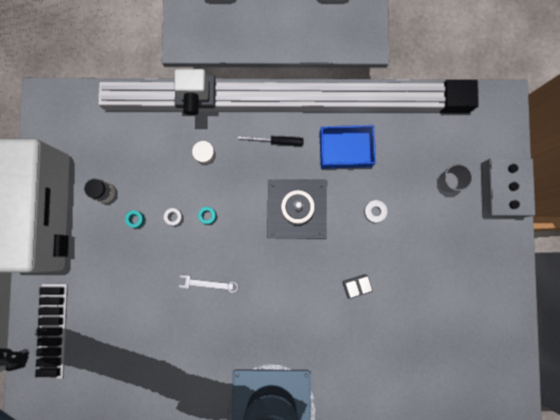

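View pics/wrist0.png

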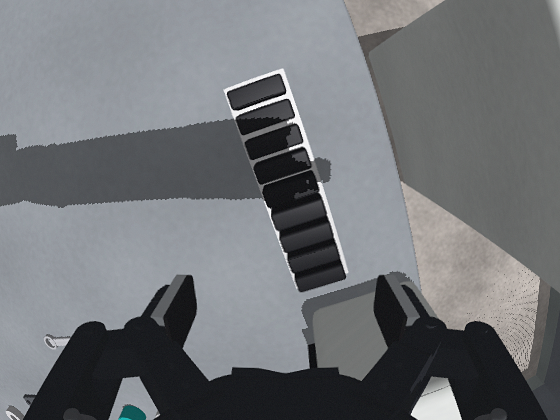

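```bash
cat > h.py <<'E'
import numpy as np, cv2
from rig import r, vision
def ray(n,uv,pose=None):
    c=vision.calibration(n); R=c["R"];t=c["t"]
    d=R.T@np.array([(uv[0]-c["cx"])/c["fx"],(uv[1]-c["cy"])/c["fy"],1]); return -R.T@t,d
def onz(n,uv,z):
    o,d=ray(n,uv); return o+d*(z-o[2])/d[2]
def proj(n,X):
    c=vision.calibration(n); p=c["R"]@np.array(X,float)+c["t"]; return np.array([c["fx"]*p[0]/p[2]+c["cx"],c["fy"]*p[1]/p[2]+c["cy"]])
from scipy.spatial.transform import Rotation as Ro
def wonz(uv,z,pos,ori):
    c=vision.calibration("wrist"); v=np.array([uv[0]-c["cx"],uv[1]-c["cy"]]); rr=np.linalg.norm(v); th=rr/c["fx"]
    d=np.r_[v/max(rr,1e-9)*np.sin(th),np.cos(th)]
    T=c["tool_from_camera"]; W=Ro.from_euler("xyz",ori).as_matrix()
    o=W@T[:3,3]+pos; d=W@T[:3,:3]@d; return o+d*(z-o[2])/d[2]
def wproj(X,pos,ori):
    c=vision.calibration("wrist"); T=c["tool_from_camera"]; W=Ro.from_euler("xyz",ori).as_matrix()
    p=T[:3,:3].T@(W.T@(np.array(X)-pos)-T[:3,3]); th=np.arctan2(np.hypot(p[0],p[1]),p[2]); u=p[:2]/np.hypot(p[0],p[1])
    return np.array([c["cx"],c["cy"]])+u*th*c["fx"]
E
python3 - <<'E'
import cv2
a=cv2.imread('pics/top0.png'); b=cv2.imread('pics/scene0.png')
def crop(im,x,y,s=35,k=7): return cv2.resize(im[y-s:y+s,x-s:x+s],None,fx=250/(2*s),fy=250/(2*s),interpolation=cv2.INTER_NEAREST)
row=lambda im,ps: cv2.hconcat([crop(im,*p) for p in ps])
cv2.imwrite('pics/crops.png',cv2.vconcat([row(a,[(376,211),(297,208),(173,217)]),row(b,[(172,221),(253,222),(382,226)])]))
E
```

```text
(no output)
```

View pics/crops.png

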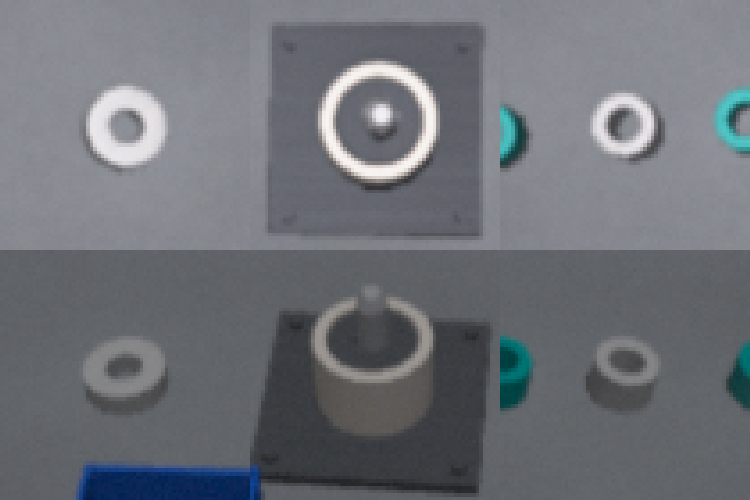

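Run:
```python
from h import *
a=cv2.imread('pics/top0.png').astype(int)
def ring(x,y,s,th):
    g=a[y-s:y+s,x-s:x+s].min(2); m=(g>th).astype(np.uint8)
    c,_=cv2.findContours(m,cv2.RETR_EXTERNAL,cv2.CHAIN_APPROX_NONE); c=max(c,key=cv2.contourArea)
    e=cv2.fitEllipse(c); return (e[0][0]+x-s,e[0][1]+y-s),e[1]
for n,x,y,s,th,z in [("wide",376,211,18,175,22),("slim",173,217,16,170,34),("rim",297,208,22,170,74)]:
    uv,ax=ring(x,y,s,th); print(n,np.round(uv,1),np.round(ax,1),np.round(onz("top",uv,z),1),np.array(ax)*(1384-z)/497)
print("post",onz("top",(298,205.5),120), onz("scene",(251.5,199.5),120))
```

```text
wide [375.8 210.6] [20.9 21.5] [ 555.5 -293.7   22. ] [57.25378849 58.95991643]
slim [171.7 216.1] [16.5 16.8] [535.6 283.3  34. ] [44.93327726 45.65128119]
rim [297.4 206.2] [31.9 32. ] [561.5 -69.4  74. ] [83.98443921 84.45866046]
post [558.44969979 -69.32860201 120.        ] [565.86798164 -68.36986561 120.        ]
```

Run:
```python
from h import *
pos=np.array([535,283,160.]); ori=[-np.pi/2,0,0]
for off in (0,40,80):
  for z in (34,110): print(off,z,wproj([535,283+off,z],pos,ori))
q=r.inverse_kinematics([535.6,283.3-0,150],ori); print(q)
print(r.inverse_kinematics([561,-69,200],ori),r.inverse_kinematics([555,-293,200],ori))
```

```text
0 34 [284.83816902 206.66203749]
0 110 [285.01227062 239.76989179]
40 34 [284.82468712 160.29022593]
40 110 [285.00457813 177.64761034]
80 34 [284.80990911 112.02492147]
80 110 [284.99022369 110.63883757]
[-0.80858677  0.57703962  0.34351314  1.74188955 -0.24388387  0.86470513
 -0.35725444]
[-0.43535565  0.49393174  0.64145608  1.82523221 -0.35875161  0.9406784
  0.36376554] [-0.1802629   0.70208836  0.91091427  1.666751   -0.61517115  1.08464526
  0.91596121]
```

Run:
```python
from h import *
import json
ori=[-np.pi/2,0,0]; D={}
def go(p):
    t=r.get_t(); r.move_to(p,ori); print(r.get_t()-t)
for n,p in [("slim",[535.6,283.3,160]),("mag",[561.5,-69.4,246]),("wide",[555.5,-293.7,148])]:
    go(p); r.hold(0.15)
    D[n]=[list(map(float,r.get_eef_pos())),list(map(float,r.get_orientation()))]
    cv2.imwrite(f"pics/w_{n}.png",vision.snapshot("wrist"))
json.dump(D,open("poses.json","w")); print(D,r.get_t(),r.get_contact_force())
b=[cv2.imread(f"pics/w_{n}.png") for n in D]
cv2.imwrite("pics/w3.png",cv2.resize(cv2.hconcat([i[80:420,130:440] for i in b]),None,fx=.85,fy=.85))
```

```text
1.725
1.3666999999999998
0.9665999999999997
{'slim': [[535.0524598021401, 284.7141353596755, 160.06166341194591], [-1.5701597712058977, 0.00013525744400877393, 0.002343912529960135]], 'mag': [[561.638382754551, -67.7352884516747, 245.55533438916348], [-1.570390489156951, 0.0006747055135933877, 0.0025654610603911276]], 'wide': [[556.955978716204, -291.54243304421124, 148.70068238819314], [-1.570003837487291, -0.0015855589809410375, 0.003164288019463113]]} 4.8083 [ 0.48749739 -0.20590302  0.01368997]
```

View pics/w3.png

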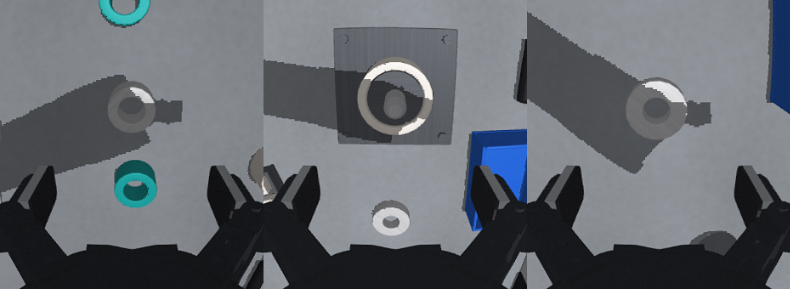

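Run:
```python
from h import *
for i in range(3): print(r.get_eef_pos(), r.get_qvel().max() if hasattr(r.get_qvel(),'max') else 0)
im=[]
for n,s in [("slim",45),("mag",60),("wide",45)]:
    b=cv2.imread(f"pics/w_{n}.png")[207-s:207+s,285-s:285+s]
    im.append(cv2.resize(b,(266*3//3*1,266),interpolation=cv2.INTER_NEAREST))
a=cv2.hconcat(im); cv2.imwrite("pics/w3z.png",cv2.vconcat([a,np.clip(a*1.6,0,255).astype(np.uint8)]))
```

```text
[ 556.73523925 -291.88233887  148.658796  ] 0.007125311534477703
[ 556.73523925 -291.88233887  148.658796  ] 0.007125311534477703
[ 556.73523925 -291.88233887  148.658796  ] 0.007125311534477703
```

View pics/w3z.png

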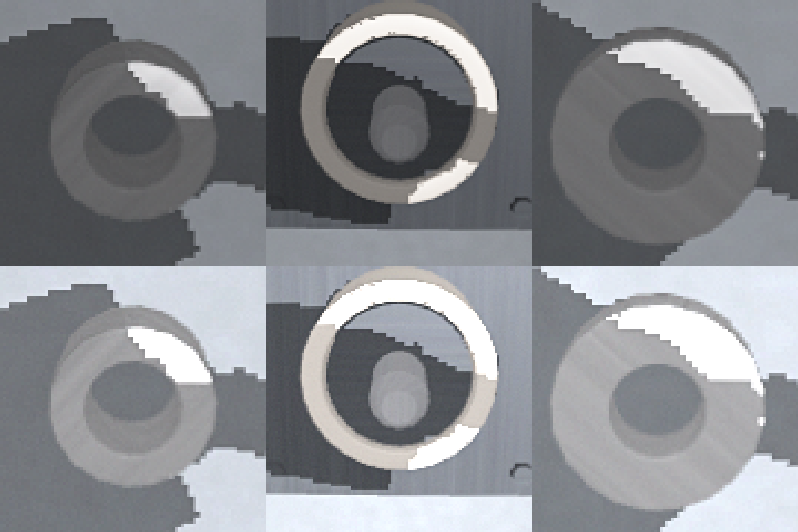

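Run:
```python
from h import *
import json
D=json.load(open("poses.json"))
for n,k,uv,z in [("slim","slim",(285,208.9),34),("rim","mag",(285,196.2),74),("post","mag",(285,211.5),120),("wide","wide",(282.3,208.7),22)]:
    print(n,wonz(np.array(uv)-.4,z,np.array(D[k][0]),D[k][1]).round(1))
```

```text
slim [536.3 284.2  34. ]
rim [562.8 -68.5  74. ]
post [562.8 -70.5 120. ]
wide [ 556.1 -292.1   22. ]
```

```bash
cat >> h.py <<'E'
def line(p,vel=150,mf=None):
    try: s=r.line_to(list(p),vel=vel,max_force=mf)
    except r.MotionError as e: print("ERR",e); raise
    return s
def fine(p,vel=60,n=2):
    "go to p, correcting by readings"
    c=np.array(p,float)
    for i in range(n+1):
        line(c,vel); r.hold(0.25); e=np.array(r.get_eef_pos())-p
        if np.linalg.norm(e)<0.4: break
        if i<n: c=c-e
    return c
def st(tag=""):
    print(tag,"t%.2f"%r.get_t(),np.round(r.get_eef_pos(),2),np.round(r.get_orientation(),4),"F",np.round(r.get_contact_force(),1),"w%.1f"%r.get_width())
E
python3 - <<'E'
from h import *
line([556,-292.5,60],150); st()
c=fine([556,-292.5,30],120,1); st("f")
c[2]-=27; print(line(c,60,8)); r.hold(.2); st("down")
cv2.imwrite("pics/g0.png",vision.snapshot("wrist"))
r.command_gripper(55,50); st("grip")
cv2.imwrite("pics/g1.png",vision.snapshot("wrist"))
cv2.imwrite("pics/g.png",cv2.resize(cv2.hconcat([cv2.imread("pics/g0.png")[100:420,100:470],cv2.imread("pics/g1.png")[100:420,100:470]]),None,fx=1.07,fy=1.07))
E
```

```text
t5.54 [ 556.56 -292.98   60.79] [-1.5716e+00 -1.1000e-03 -1.0000e-04] F [ 0.2 -0.5  0.5] w85.4
f t6.69 [ 555.52 -292.23   29.25] [-1.5708  0.      0.    ] F [-0.1 -0.8  1. ] w85.1
False
down t7.49 [ 555.81 -292.4     2.65] [-1.5711e+00 -6.0000e-04  0.0000e+00] F [ 0.7 -0.   0.4] w85.6
grip t7.90 [ 555.63 -292.27    3.22] [-1.5705e+00 -3.0000e-04  2.0000e-04] F [-2.4  1.   6.9] w62.7
```

View pics/g.png

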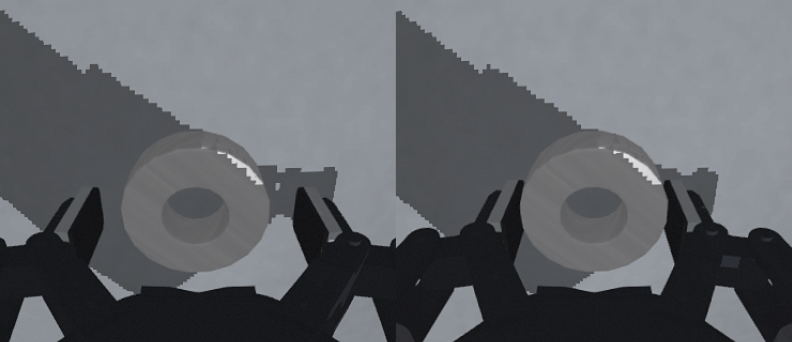

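Run:
```python
from h import *
r.command_gripper(75); st()
p=np.array(r.get_eef_pos()); 
line([556.2,-292.6,6.5],40); r.hold(.15); st("up")
r.command_gripper(55,50); r.hold(.1); st("grip")
im=vision.snapshot("wrist"); pos=np.array(r.get_eef_pos()); ori=r.get_orientation()
cv2.imwrite("pics/g2.png",im)
cx,cy=pos[0],-292.5
for rad in (32,14):
  pts=[wproj([cx+rad*np.cos(a),cy+rad*np.sin(a),22],pos,ori) for a in np.linspace(0,6.283,60)]
  for q in pts: cv2.circle(im,tuple(int(v) for v in np.round(q*8)),4,(0,0,255),-1,shift=3)
cv2.imwrite("pics/g2o.png",cv2.resize(im[200:400,180:390],None,fx=3,fy=3,interpolation=cv2.INTER_NEAREST))
```

```text
t8.23 [ 555.5  -292.18    2.14] [-1.5708  0.     -0.    ] F [-0.9  0.8  0.2] w75.3
up t8.64 [ 556.19 -292.57    6.47] [-1.5707  0.      0.    ] F [-1.   0.3 -0.4] w75.3
grip t9.03 [ 556.08 -292.6     7.24] [-1.5704e+00  2.0000e-04  1.0000e-04] F [-3.   1.6  7.8] w61.7
```

View pics/g2o.png

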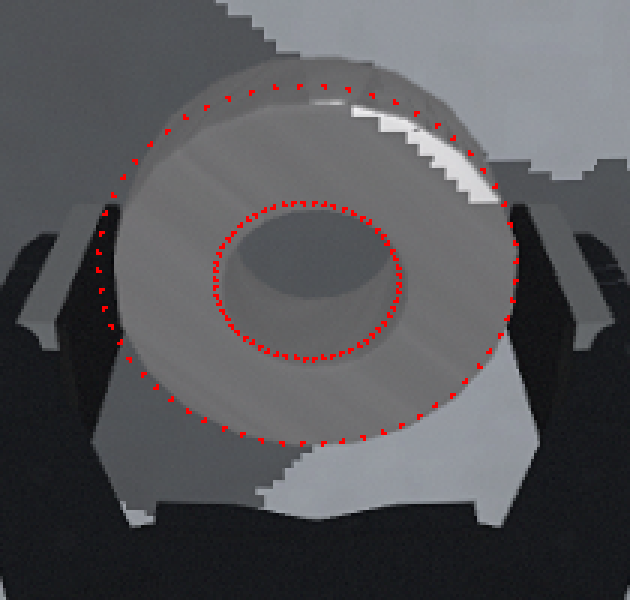

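Run:
```python
from h import *
line([556.1,-292.6,170],200); st("lift")
line([561.6,-68.8,170],250); c=fine([561.6,-68.8,137],100,1); st("over")
np.save("c.npy",c)
im=vision.snapshot("wrist"); tp=vision.snapshot("top"); sc=vision.snapshot("scene")
cv2.imwrite("pics/o.png",im); cv2.imwrite("pics/ot.png",tp); cv2.imwrite("pics/os.png",sc)
a=cv2.resize(im[180:400,160:410],(500,440)); b=cv2.resize(sc[150:260,200:300],(300,330)); d=cv2.resize(tp[190:230,270:325],(300,220))
o=np.zeros((560,800,3),np.uint8); o[:440,:500]=a; o[:330,500:]=b; o[330:550,500:]=d; cv2.imwrite("pics/oc.png",o)
```

```text
lift t10.04 [ 555.26 -291.93  168.59] [-1.5697e+00  2.2000e-03  2.0000e-04] F [-0.8  0.2 -2.5] w61.7
over t12.32 [561.16 -68.72 136.43] [-1.5708e+00  0.0000e+00  1.0000e-04] F [ 0.3 -0.6 -1.7] w61.5
```

View pics/oc.png

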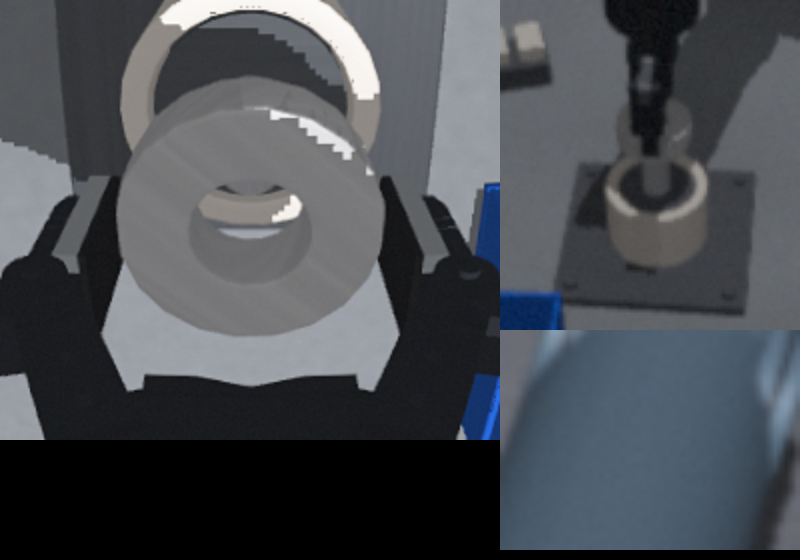

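Run:
```python
from h import *
c=np.load("c.npy")
c[0]+=0.3
for z in (-22,-44,-75):
    d=c.copy(); d[2]=c[2]+z
    s=line(d,60,6); print(s); st(str(z))
    if s: break
```

```text
False
-22 t12.98 [561.19 -68.82 113.99] [-1.571e+00  9.000e-04 -1.000e-04] F [ 0.4 -0.1 -1.3] w61.5
False
-44 t13.50 [561.24 -68.78  92.09] [-1.5709e+00  7.0000e-04 -1.0000e-04] F [ 0.2 -0.2 -2.6] w61.9
True
-75 t13.88 [561.6  -68.64  74.31] [-1.5709e+00 -2.0000e-04  2.0000e-04] F [-0.2  0.1 -2.2] w62.0
```

Run:
```python
from h import *
r.hold(.1); st()
im=vision.snapshot("wrist"); sc=vision.snapshot("scene")
a=cv2.resize(im[180:400,160:410],(500,440)); b=cv2.resize(sc[150:260,200:300],(300,330))
o=np.zeros((440,800,3),np.uint8); o[:440,:500]=a; o[:330,500:]=b; cv2.imwrite("pics/p1.png",o)
```

```text
t13.97 [561.27 -68.61  74.88] [-1.5707e+00  4.0000e-04  1.0000e-04] F [ 1.3 -0.5 -1.7] w61.8
```

View pics/p1.png

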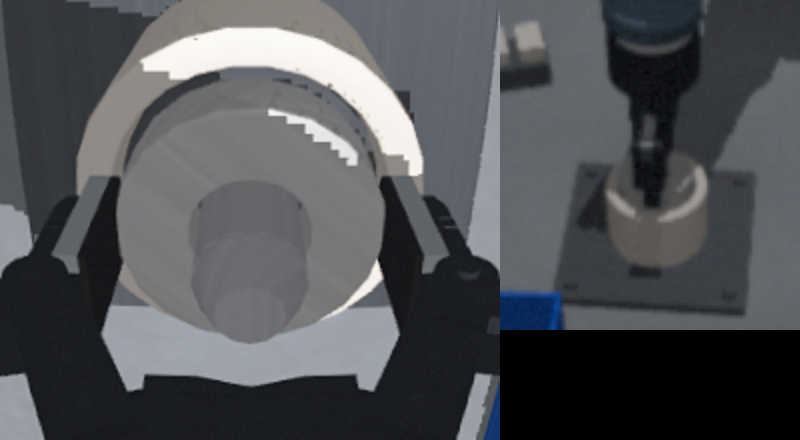

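Run:
```python
from h import *
r.command_gripper(80); st("open")
p=np.array(r.get_eef_pos())
line([561.5,-68.8,165],150); st("up")
im=vision.snapshot("wrist"); cv2.imwrite("pics/p2.png",im[80:400,100:470])
r.move_to([535.2,283.7,110],[-np.pi/2,0,0]); st()
c=fine([535.2,283.7,70],120,1); st("f")
im=vision.snapshot("wrist"); cv2.imwrite("pics/p3.png",im[80:400,100:470]); np.save("c.npy",c)
cv2.imwrite("pics/p23.png",cv2.hconcat([cv2.imread("pics/p2.png"),im[80:400,100:470]]))
pos=np.array(r.get_eef_pos()); print(wproj([535.2+17,283.7,34],pos,r.get_orientation())-[100,80])
```

```text
open t14.40 [562.04 -68.68  75.71] [-1.5708e+00 -1.5000e-03  2.0000e-04] F [-0.2 -0.2 -0.8] w79.9
up t15.15 [560.91 -68.54 164.3 ] [-1.5705e+00  2.0000e-04  3.0000e-04] F [-0.1  0.4 -1.1] w79.7
 t16.54 [536.22 281.48 110.22] [-1.572e+00 -8.000e-04 -2.700e-03] F [-0.6 -0.4  0.7] w80.0
f t17.77 [534.69 283.46  69.21] [-1.5708  0.      0.    ] F [-0.  -0.8  0.7] w79.9
[211.91291804 170.09550788]
```

View pics/p23.png

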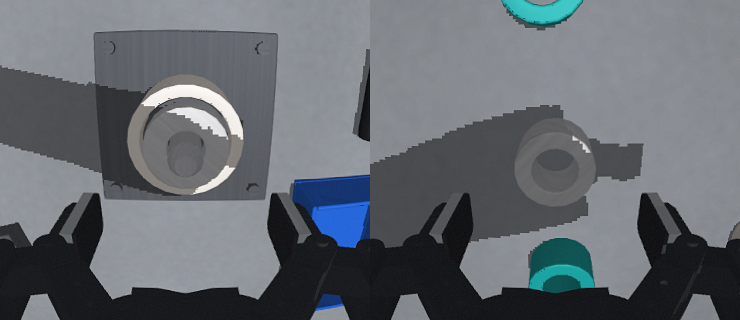

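Run:
```python
from h import *
c=np.load("c.npy"); c[2]+=12-69.4+0; print(line(c,80,8)); r.hold(.2); st("down")
r.command_gripper(40,50); r.hold(.1); st("grip")
cv2.imwrite("pics/s1.png",vision.snapshot("wrist")[180:400,160:410])
line([535.2,283.5,170],200); st("lift")
r.move_to([561.5,-68.8,185],[-np.pi/2,0,0]); c=fine([561.5,-68.8,145],100,1); st("over"); np.save("c.npy",c)
im=vision.snapshot("wrist"); sc=vision.snapshot("scene")
cv2.imwrite("pics/s2.png",cv2.hconcat([cv2.resize(cv2.imread("pics/s1.png"),None,fx=1,fy=1),im[180:400,160:410],cv2.resize(sc[150:260,200:300],(200,220))]))
```

```text
False
down t18.89 [535.04 283.69  12.39] [-1.5702e+00 -8.0000e-04 -0.0000e+00] F [0.4 0.2 0.2] w79.6
grip t19.40 [534.72 283.58  12.52] [-1.5704e+00  1.0000e-04  1.0000e-04] F [-1.7 -0.5  6. ] w48.5
lift t20.39 [534.17 283.2  168.66] [-1.5719e+00  2.1000e-03  2.0000e-04] F [ 0.  -0.6 -1.6] w48.5
over t23.02 [561.06 -68.78 144.4 ] [-1.5708 -0.     -0.    ] F [ 0.1  0.8 -1.4] w48.6
```

View pics/s2.png

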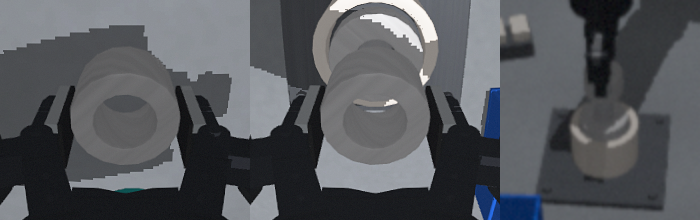

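Run:
```python
from h import *
c=np.load("c.npy"); c[0]+=.3
for z in (-15,-30,-60):
    d=c.copy(); d[2]+=z
    s=line(d,60,6); print(s); st(str(z))
    if s: break
r.hold(.1); st()
im=vision.snapshot("wrist"); sc=vision.snapshot("scene")
cv2.imwrite("pics/s3.png",cv2.hconcat([cv2.resize(im[180:400,160:410],(500,440)),cv2.resize(sc[160:260,210:300],(300,440))]))
```

```text
False
-15 t23.52 [560.89 -68.81 128.75] [-1.5709e+00  1.3000e-03 -1.0000e-04] F [ 0.6  0.8 -1.6] w48.4
False
-30 t23.92 [560.96 -68.79 113.88] [-1.5708e+00  1.1000e-03 -1.0000e-04] F [-0.4  0.6 -1.6] w48.3
True
-60 t24.29 [561.4  -68.73  95.75] [-1.5709e+00  0.0000e+00  1.0000e-04] F [-0.1 -0.8 -1.8] w48.2
 t24.39 [561.29 -68.74  96.47] [-1.5707e+00  1.0000e-04  1.0000e-04] F [ 1.1  0.3 -0.6] w48.6
```

View pics/s3.png

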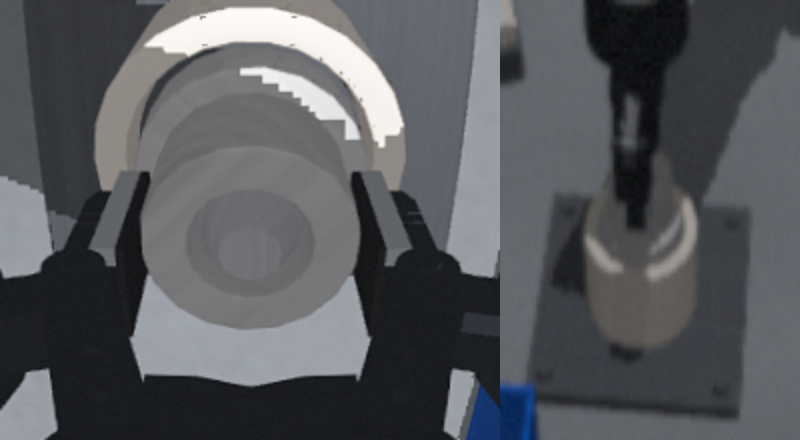

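Run:
```python
from h import *
r.command_gripper(75); r.hold(.1); st("open")
line([561.5,-68.8,165],150); st("up")
im=vision.snapshot("wrist"); a=im[120:400,100:470].copy()
r.command_gripper(31,40); 
c=fine([561.5,-68.8,150],100,1); st("cl"); np.save("c.npy",c)
im=vision.snapshot("wrist"); cv2.imwrite("pics/q1.png",cv2.resize(cv2.hconcat([a,im[120:400,100:470]]),None,fx=1.08,fy=1.08))
```

```text
open t24.98 [561.87 -68.75  97.13] [-1.5707e+00 -1.3000e-03  1.0000e-04] F [-0.3 -0.4 -0.6] w75.0
up t25.57 [561.13 -68.55 164.56] [-1.5705e+00 -7.0000e-04  4.0000e-04] F [-0.1 -0.4 -0.6] w74.9
cl t27.17 [561.23 -68.75 149.64] [-1.5708e+00 -1.2000e-03  1.0000e-04] F [-0.4 -0.2 -1.1] w31.0
```

View pics/q1.png

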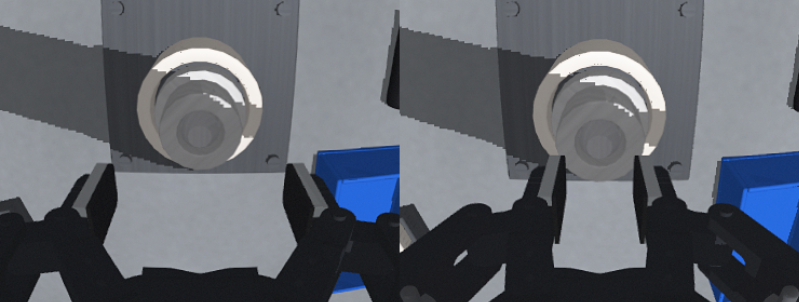

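Run:
```python
from h import *
c=np.load("c.npy"); c[0]+=.2
d=c.copy(); d[2]=105; print(line(d,60,6)); st("touch")
d=c.copy(); d[2]=64; print(line(d,30,28)); st("press")
```

```text
True
touch t27.85 [560.54 -68.57 109.1 ] [-1.5707e+00  1.2000e-03  3.0000e-04] F [-0.5  0.1  0.1] w31.1
True
press t28.97 [561.01 -68.6   75.43] [-1.5691e+00  1.2000e-03  2.0000e-04] F [-3.2  0.7 11. ] w31.4
```

Run:
```python
from h import *
c=np.load("c.npy"); c[0]+=.2
r.hold(.1); st()
d=c.copy(); d[2]=62; print(line(d,15,26)); st("press2"); 
im=vision.snapshot("wrist"); sc=vision.snapshot("scene")
cv2.imwrite("pics/q2.png",cv2.hconcat([cv2.resize(im[120:400,100:470],(500,380)),cv2.resize(sc[170:260,210:300],(300,380))]))
```

```text
t29.07 [560.98 -68.61  75.43] [-1.5692e+00  1.1000e-03  2.0000e-04] F [-2.7  0.5 10.8] w31.3
True
press2 t29.41 [561.   -68.59  75.45] [-1.5678e+00  1.8000e-03  1.0000e-04] F [-2.9 -0.   9.6] w31.0
```

View pics/q2.png

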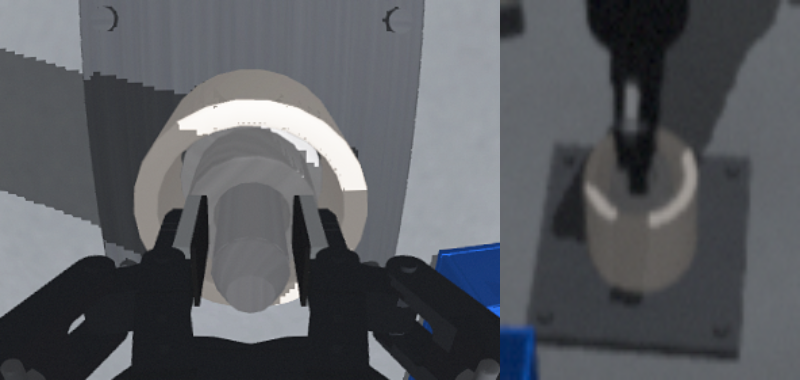

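Run:
```python
from h import *
line([561.3,-68.7,150],120); st("up")
line([561.3,-68.7,170],120)
r.move_to([470,150,300],[-np.pi/2,0,0]); r.hold(.3); st()
tp=vision.snapshot("top"); sc=vision.snapshot("scene")
cv2.imwrite("pics/ft.png",tp); cv2.imwrite("pics/fs.png",sc)
def crop(im,x,y,s=28): return cv2.resize(im[y-s:y+s,x-s:x+s],(400,400),interpolation=cv2.INTER_NEAREST)
def ov(im,n):
    k=6; b=cv2.resize(im,None,fx=k,fy=k,interpolation=cv2.INTER_CUBIC)
    for z,rad,col in [(74,35,(255,0,0)),(76,25,(0,0,255)),(76,14,(0,0,255)),(120,7,(0,255,0))]:
        for a in np.linspace(0,6.28,50):
            q=proj(n,[561.5+rad*np.cos(a),-69.3+rad*np.sin(a),z]); cv2.circle(b,tuple(int(v) for v in (q+.5)*k),1,col,-1)
    return b
def big(b,x,y,s=28): return cv2.resize(b[(y-s)*6:(y+s)*6,(x-s)*6:(x+s)*6],(400,400))
cv2.imwrite("pics/fz.png",cv2.hconcat([big(ov(tp,"top"),297,206),big(ov(sc,"scene"),253,218)]))
cv2.imwrite("pics/fz0.png",cv2.hconcat([crop(tp,297,206),crop(sc,253,218)]))
```

```text
up t30.28 [560.78 -68.44 149.38] [-1.5681e+00  3.5000e-03  3.0000e-04] F [ 0.6 -0.3 -0.9] w31.2
 t31.95 [470.2  149.19 299.62] [-1.5714e+00  5.0000e-04 -1.5000e-03] F [0.6 1.1 0. ] w31.0
```

View pics/fz.png

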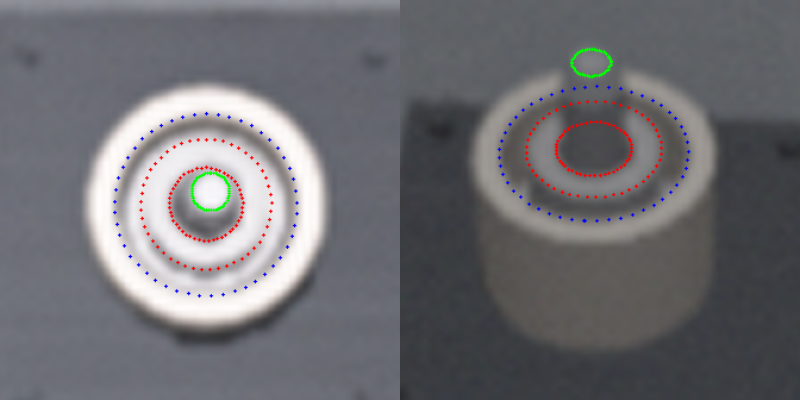

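View pics/fz0.png

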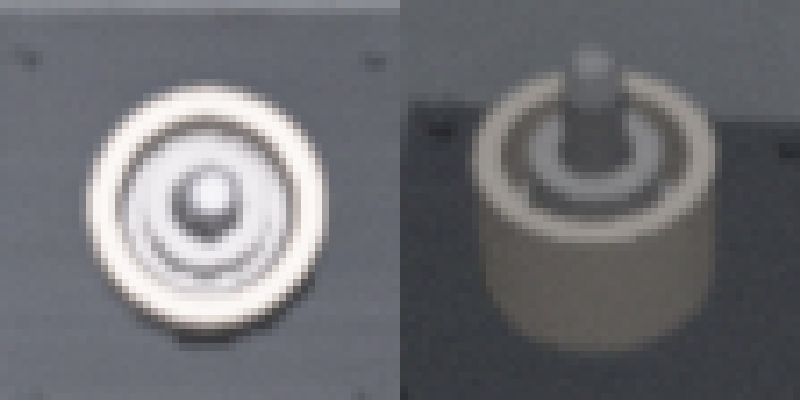

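View pics/ft.png

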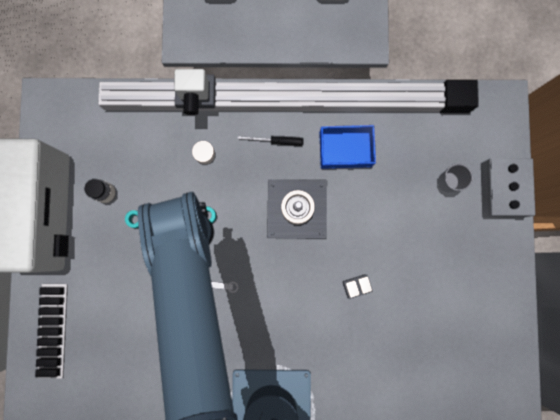

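Run:
```python
from h import *
r.finish_job()
```

```text
the job is handed in; nothing more can be done
```

I loaded the magazine and handed the job in after about 32 s. The wide collar is on the post with the slim collar on top of it, and the stack is pressed down to what looks like the fully home position. I pressed with the half-open fingers on either side of the post, then let go and moved the arm clear.

**Final checks that agree:**
- **Press:** a second press stopped on its 26 N limit with no further travel. The tool read 75.4 mm, and the slim collar's top should be at 76 mm when home.
- **Pictures:** in the last top and scene views, the slim collar's top matches the drawn 76 mm height to about 2–3 mm. It is centred on the post, just above the rim.
- **Bystanders:** the top view shows them where they were, apart from part of the spanner, which the arm hides. I only touched the two collars.

**One reading that disagreed:** by tool height, the slim collar was set down, and later first touched for the press, lower than an up plate would allow. The gentle contacts had probably already pushed the plate down a little, by a few mm at the slim collar's placing and more at that first touch. At the wide collar's placing the plate read about 67 mm, which is close to fully up. By the tool reading it was about 62 mm when the slim collar landed.

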